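Aim the sprung model holder at the airbrush and hold it at its length mark

ROBOT

A 7-joint arm with a two-finger parallel gripper is mounted at the origin on the work surface. World frame = base frame: x ahead of the robot, y to its left, z up, the work surface at z = 0. Lengths are in m, angles in rad, forces in N, time in s.
With the tool pointing down it reaches from about 0.4 to 0.9 m from the base axis. Payload 5.6 kg.
Tool frame: the origin (TCP) lies between the finger pads; the fingertips stand 22 mm ahead of it and the grasp point (between the pads) lies 3 mm ahead of it; z points along the fingers, y is the line along which they close (so a half turn about z gives the same grasp; the last joint's range is limited). The gripper opens to 92 mm and grips with 3 to 60 N. Pads are 20 mm wide; open, the fingers measure 128 mm over their backs; the gripper's body (75 mm by 189 mm) begins 69 mm behind the grasp point.
Start: joints at [-1.162, 0.468, -0.012, 1.603, 0.006, 1.071, -0.056], TCP at [0.284, 0.585, 0.237] pointing down, gripper open.
Joint ranges: [-2.53, 2.53], [-0.31, 2.02], [-1.57, 1.55], [0.28, 2.44], [-1.29, 4.43], [0.15, 1.84], [-2.92, 2.92]. Speed limits (rad/s): [2.57, 2.57, 3.14, 3.14, 3.14, 3.14, 3.14].

INTERFACE

Orientations are given as a unit quaternion [x, y, z, w].
In Python, from cell import get_obs, grab_frame, finish_job gives the robot as it stands.
- The arm moves only by the tool arm_command, never from a script. Its argument "motion" is a list of rows, each an object with "offset": the shift along the tool's x, y, z in mm, a list of three; "roll": the turn about the tool's z in degrees. In form: [{"offset": [tx, ty, tz], "roll": roll}, ...]. A call has 1 to 10 rows; each row is the pose to reach, as a shift and turn from the pose commanded when the call began, along the tool's axes at that moment; what a row does not reach only later rows make up. A row lasts 1/12 s, in which the tool goes at most 41.7 mm and 7.16 degrees, less where a joint would pass 70% of its speed; a pose out of reach is approached as far as the arm can. A call with a gripper value outside its range is refused whole. "grip" is the finger opening in mm, from 0 to 91.9, set as the call begins (left out, the last holds). The fingers move at their own pace and stop on an object; "squeeze" is the grip in N (left out, the last holds). Time passes only in rows, so rows that repeat a pose let the fingers close. It gives the time, the measured TCP pose, the force, the opening and the grip force at its end, in the units of the state.
- get_obs(): the state, without advancing time (a new reading comes with each control period).
- grab_frame(name): name is "side" or "top" or "wrist"; returns a dict with "color" (384x512x3 uint8, red, green, blue), "mtx" (3x3 intrinsics, pixels), "dist_coeffs" ([k1, k2, p1, p2, k3] as OpenCV has them; the pictures are not rectified), "extrinsics" (4x4, takes a point from world to camera coordinates). Camera axes: x right, y down, z forward; pixel columns grow to the right and rows downward; lengths in m; the calibration is good to about 2 mm. A picture is of the moment at which its call begins. There is no depth.
- finish_job(): hands the job in; it is judged then, once.
The state is a dict: "time_s": time; "qpos": joint angles; "joint_vel": joint speeds; "joint_torque": joint torques, N m; "position": TCP position; "tcp_rot": TCP orientation; "contact_force": force on the tool from outside, world axes, zero at the start; "wrist_torque": the same for the moment, N m; "gripper_width": finger opening in m; "finger_force": force on a finger pad.
Only numpy, scipy, OpenCV 4.12 (cv2) and the standard library are available. Lean on these libraries where they do the work, as an engineer would, in place of code of your own. Each camera call takes 0.05 s, during which the arm holds its last target. There are 200 camera calls.

TASK

Take the painting stand's arm by its blue upright handle and, with the rod still in, swivel it until the rod points straight at the airbrush nozzle. Then, keeping it aimed, pull the rod out of its clear sleeve against the spring until the whole red ring has just come out of the sleeve's black mouth, and finish while holding the handle steady there, because the rod springs back if let go. Do not touch the toadstool model or the airbrush, and leave the paint jars and the drying block where they are.

Things in the scene. Friction and masses are not known exactly. Their poses are not given: they have to be found in the camera images.
- pivot (a point): fixed point on the painting stand's vertical swivel axis, 70 mm above the bench, at the height of the rod's axis. The stand is fixed to the bench: a round grey base 120 mm across with a 26 mm post; its place and yaw vary
- mouth (a point): centre of the open end of the clear sleeve, 110 mm from pivot; its x axis points outward along the rod (level), y to the left of that, z up. The sleeve is a level clear tube 27 mm thick with black end collars 32 mm thick, and turns on the stand's post
- handle: blue upright round handle fixed to the rod outside the sleeve, 20 mm thick, from 70 to 145 mm above the bench; the part to grip. Its origin is at its foot, on the rod's axis, 50 mm below handle_center. The rod, 12 mm thick, runs beneath it at 70 mm height (top of rod at 76 mm, of the handle's black foot at 80 mm, of the sleeve's collars at 86 mm)
- handle_center (a point): on the handle's axis, 120 mm above the bench, the height to grip it; 150 mm from the swivel axis with the rod fully in, and further by the draw of the rod
- ring_center (a point): centre of the red ring on the rod, the length mark; 19 mm across and 8 mm long along the rod, fast on the rod. With the rod in, it is seen through the clear sleeve; where it sits on the rod varies, so the draw to bring it fully out is about 60 to 95 mm
- swivel (a joint): turn of the arm on the stand, rad, growing anticlockwise from above; the zero is not the aim. It starts turned clockwise from the aim by about 0.25 to 0.8 rad; stiff enough (0.15 N m friction) to stay where left
- rod (a joint): draw of the rod out of the sleeve, m: 0 fully in, 0.12 at the stop. The spring pulls it back with 3.6 N at 0, rising 0.6 N per 10 mm (9.6 N at 0.1)
- model: freshly painted toadstool on the rod's end, 70 mm beyond the handle's axis: white stem, red cap 34 mm across, top 123 mm above the bench; not to be touched. Its origin is at its foot, on the rod's axis, 70 mm above the bench
- nozzle (a point): tip of the airbrush nozzle, 105 mm above the bench, 0.42 to 0.44 m from the pivot; only its horizontal direction from the pivot matters
- airbrush: black airbrush with a whitish paint cup, clamped level in a fixed stand (90 mm round foot), reaching 145 mm behind the nozzle tip and 151 mm high; origin on the bench below the nozzle tip, its -x axis is the way the nozzle points. Not to be touched
- jar_red_center (a point): centre of a loose red paint jar, 44 mm across, 60 mm high; bystander
- jar_white_center (a point): centre of a loose white paint jar, 44 mm across, 60 mm high; bystander
- block_center (a point): centre of a loose dark wooden drying block 100 x 70 x 30 mm carrying three small toadstools on sticks (83 mm high in all); bystander

How it is judged:
By the outcome, as a careful person would: the job done as asked, in the order asked, and still so for the second after the job is handed in, while the arm keeps its last pose, push and grip.
It also fails if it takes over 37 s, if anything falls off the work surface, if the arm or the gripper's body presses on something with over 40 N, if the wrist force passes 120 N, or if a joint passes its speed limit or range.

## Working session

There is one attempt and no reset: what is moved stays moved. The work goes in short steps, Python scripts to look and compute and a tool call to move; the robot and the scene stay as the last step left them, time stands still between calls to the robot, and variables do not carry over. Pictures are saved under pics/ and viewed, at most 10 in all, crops included, and the job is handed in when it is done.

Besides the shell and the picture viewer there is one more tool, called as name(argument=value, ...), one argument or row to a line, values as JSON. arm_command: Moves the arm, as the interface text tells. Its arguments: {"type":"object","properties":{"motion":{"type":"array","items":{"type":"object","properties":{"offset":{"type":"array","items":{"type":"number"}},"roll":{"type":"number"}}}},"grip":{"type":"number"},"squeeze":{"type":"number"}},"required":["motion"]}

```bash
mkdir -p pics
cat > h.py <<'E'
import numpy as np, cv2
from cell import get_obs, grab_frame, finish_job
from scipy.spatial.transform import Rotation as R
def shot(n,f):
    g=grab_frame(n); cv2.imwrite('pics/'+f,cv2.cvtColor(g['color'],cv2.COLOR_RGB2BGR)); return g
def ray(g,uv):
    p=cv2.undistortPoints(np.array([[uv]],float),np.array(g['mtx'],float),np.array(g['dist_coeffs'],float))[0,0]
    E=np.array(g['extrinsics']); d=E[:3,:3].T@np.array([p[0],p[1],1]); c=-E[:3,:3].T@E[:3,3]; return c,d/np.linalg.norm(d)
def onz(g,uv,z):
    c,d=ray(g,uv); return c+d*(z-c[2])/d[2]
def tri(g1,a,g2,b):
    c1,d1=ray(g1,a);c2,d2=ray(g2,b)
    s=np.linalg.lstsq(np.c_[d1,-d2],c2-c1,rcond=None)[0]
    p,q=c1+s[0]*d1,c2+s[1]*d2; return (p+q)/2,np.linalg.norm(p-q)
def proj(g,P):
    E=np.array(g['extrinsics']); return cv2.projectPoints(np.array(P,float).reshape(-1,3),cv2.Rodrigues(E[:3,:3])[0],E[:3,3],np.array(g['mtx'],float),np.array(g['dist_coeffs'],float))[0][:,0]
E
python3 - <<'E'
from h import *
np.set_printoptions(precision=4,suppress=True)
for n in('top','side'):
    g=shot(n,n+'0.png'); E=np.array(g['extrinsics']); print(n,-E[:3,:3].T@E[:3,3],E[2,:3])
print(get_obs())
E
```

```text
top [ 0.433  -0.0715  0.955 ] [ 0.1375  0.0052 -0.9905]
side [ 0.1188 -0.644   0.8899] [ 0.3947  0.5452 -0.7395]
{'time_s': 0.1, 'qpos': array([-1.162 ,  0.4683, -0.0116,  1.6035,  0.006 ,  1.0714, -0.0563]), 'joint_vel': array([-0.0003, -0.0007,  0.0003, -0.002 ,  0.0012,  0.0018, -0.0006]), 'joint_torque': array([  0.0011, -52.1643,  -0.0124, -24.4369,  -0.0568,   0.014 ,
         0.    ]), 'position': array([0.2837, 0.5843, 0.2358]), 'tcp_rot': array([ 0.2241,  0.9746, -0.0008, -0.0001]), 'contact_force': array([ 0.5649, -0.845 ,  0.1737]), 'wrist_torque': array([-0.0676,  0.011 , -0.0057]), 'finger_force': 0.0, 'gripper_width': 0.09199175715730117}
```

View pics/top0.png

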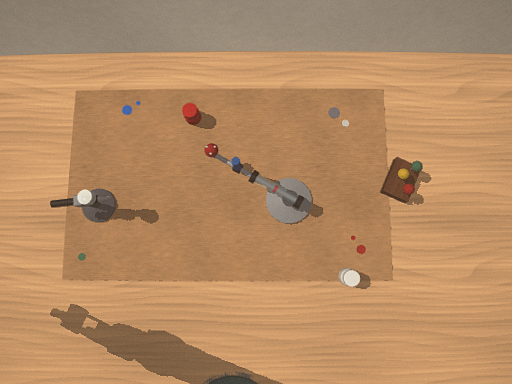

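View pics/side0.png

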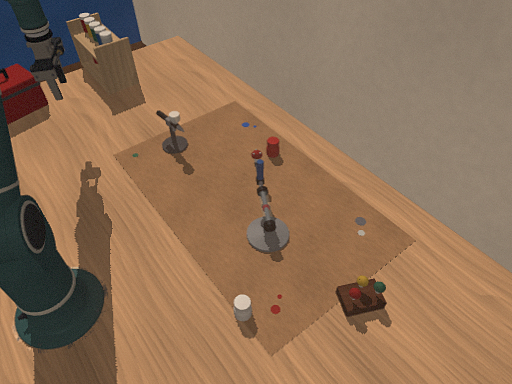

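The top view shows the stand base at about (289,200), the handle at (236,162), the toadstool at (211,150) and the airbrush at (50–120,200). The side view shows the same items. I'll zoom in on the airbrush and the arm.

Run:
```python
import cv2,numpy as np
t=cv2.imread('pics/top0.png');s=cv2.imread('pics/side0.png')
def c(i,x,y,w,h,k): return cv2.resize(i[y:y+h,x:x+w],None,fx=k,fy=k,interpolation=cv2.INTER_CUBIC)
a=c(t,40,170,100,75,4); b=c(s,140,95,100,75,4); d=c(t,195,135,133,100,3); e=c(s,225,140,100,75,4)
o=np.zeros((600,800,3),np.uint8); o[:300,:400]=a;o[:300,400:]=b;o[300:,:399]=d;o[300:,400:]=c(s,225,140,80,120,2.5)[:300,:200].repeat(1,0) if 0 else 0
f=c(s,225,145,133,100,3);o[300:,400:799]=f
cv2.imwrite('pics/z0.png',o)
```

```text
(no output)
```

View pics/z0.png

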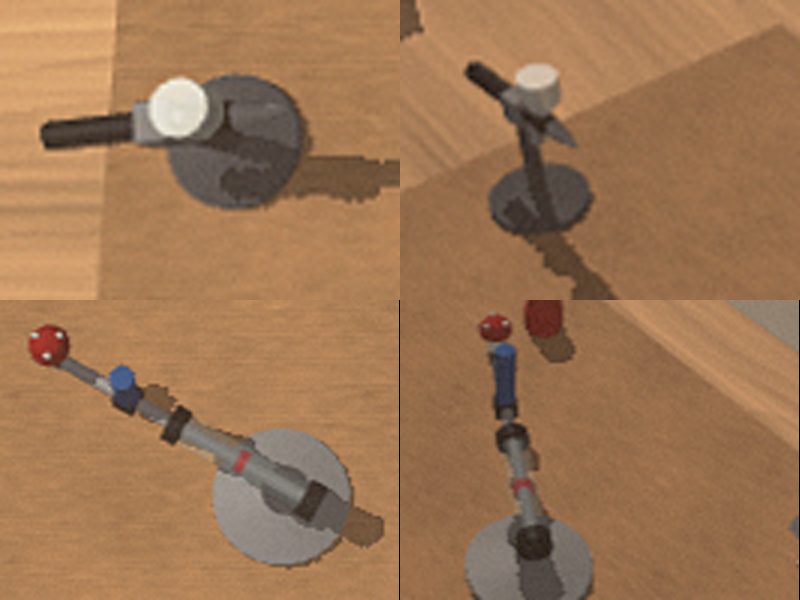

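Nozzle tip at about (111,197) in the top view and (184,132) in the side view. The ring is at (276,189) top and (266,207) side. The handle top is at (236,161) top and (260,162) side.

Run:
```python
from h import *
np.set_printoptions(precision=4,suppress=True)
t=grab_frame('top');s=grab_frame('side')
for n,a,b,z in [('nozzle',(111.2,197),(184.2,131.7),.105),('handletop',(235.9,161),(260.3,162),.145),('mouthcollar',(254,176.7),(262.3,190.3),.07),('cap',(211,149.7),(256.7,154),.115),('ring',(276,188.7),(266,207.3),.07),('base',(289,200.5),(268,235),.006),('jarR',(190.5,110),(273,141),.06)]:
    print(n,tri(t,a,s,b),onz(t,a,z)[:2],onz(s,b,z)[:2])
T=t['color']; hsv=cv2.cvtColor(T,cv2.COLOR_RGB2HSV)
roi=np.zeros(T.shape[:2],np.uint8); roi[170:230,255:325]=1
m=((hsv[...,1]<60)&(hsv[...,2]>90)&(roi>0)).astype(np.uint8)
c=max(cv2.findContours(m,0,1)[0],key=cv2.contourArea); 
h=cv2.convexHull(c); (cx,cy),r=cv2.minEnclosingCircle(h); print('base',cx,cy,r,cv2.fitEllipse(h),onz(t,(cx,cy),.006), proj(t,[onz(t,(cx,cy),.006)+[.06,0,0]]))
q=get_obs();print(R.from_quat(q['tcp_rot']).as_matrix())
```

```text
nozzle (array([0.5453, 0.2863, 0.1028]), np.float64(0.004707637054155603)) [0.5429 0.2866] [0.546  0.2824]
handletop (array([ 0.6221, -0.0136,  0.1433]), np.float64(0.0036990709498786922)) [ 0.62   -0.0129] [ 0.6227 -0.0157]
mouthcollar (array([ 0.5981, -0.0536,  0.0763]), np.float64(0.00394194653073969)) [ 0.5975 -0.0525] [ 0.6037 -0.0499]
cap (array([0.6576, 0.0485, 0.1104]), np.float64(0.003967050222126627)) [0.6546 0.0488] [0.6563 0.0437]
ring (array([ 0.5686, -0.1075,  0.0724]), np.float64(0.0034815818320789184)) [ 0.5674 -0.1067] [ 0.5716 -0.1066]
base (array([ 0.5478, -0.1444,  0.001 ]), np.float64(0.0033251658112051466)) [ 0.5458 -0.1431] [ 0.5469 -0.1478]
jarR (array([0.7763, 0.1115, 0.0586]), np.float64(0.002328251534553078)) [0.7747 0.1117] [0.7764 0.1099]
base 281.5 195.0 31.213077545166016 ((282.44329833984375, 195.6837615966797), (45.362327575683594, 63.30190658569336), 125.4104995727539) [ 0.5604 -0.1236  0.006 ] [[281.2895 172.5945]]
[[-0.8996  0.4366 -0.0004]
 [ 0.4366  0.8996 -0.001 ]
 [-0.0001 -0.001  -1.    ]]
```

Pivot ≈ (0.5465, −0.144), with the rod at about 60°. The aim is about 90.2° and the draw about 72 mm. Next I move above the handle.

arm_command(
  motion=[
    {"offset": [-28, -20, 0], "roll": 4.7},
    {"offset": [-56, -39, 0], "roll": 9.4},
    {"offset": [-85, -59, 0], "roll": 14.1},
    {"offset": [-113, -78, 0], "roll": 18.8},
    {"offset": [-141, -98, 0], "roll": 23.5},
    {"offset": [-169, -118, 0], "roll": 28.2},
    {"offset": [-198, -137, 0], "roll": 32.9},
    {"offset": [-226, -157, 0], "roll": 37.6},
    {"offset": [-254, -176, 0], "roll": 42.3},
    {"offset": [-282, -196, 0], "roll": 47},
  ],
  grip=70,
  squeeze=40,
)

```text
time_s: 1.03
position: [0.4524, 0.2838, 0.2367]
tcp_rot: [0.596, 0.803, 0.0, -0.0]
contact_force: [0.4, -0.3, -0.1]
gripper_width: 0.0705
finger_force: 0.0
```

```bash
cat > to.py <<'E'
import sys
from h import *
np.set_printoptions(precision=4,suppress=True)
x,y,z,yaw=map(float,sys.argv[1:])
q=get_obs(); M=R.from_quat(q['tcp_rot']).as_matrix()
d=np.array([x,y,z])-q['position']; cy=np.degrees(np.arctan2(M[1,0],M[0,0]))
print(q['time_s'],q['position'],'yaw',cy,'q7',q['qpos'][6],'F',q['contact_force'],q['gripper_width'],q['finger_force'])
print('offset',M.T@d*1e3,'roll',(cy-yaw+180)%360-180)
E
python3 to.py .6213 -.014 .235 60.1
```

```text
1.0333 [0.4524 0.2838 0.2367] yaw 106.89147481955894 q7 -0.24967222865404323 F [ 0.3897 -0.2861 -0.1287] 0.07050696674804195 0.0
offset [-334.0555   75.0562    1.5963] roll 46.79147481955894
```

arm_command(
  motion=[
    {"offset": [-33, 8, 0], "roll": 4.7},
    {"offset": [-67, 15, 0], "roll": 9.4},
    {"offset": [-100, 23, 0], "roll": 14.1},
    {"offset": [-134, 30, 0], "roll": 18.8},
    {"offset": [-167, 38, 0], "roll": 23.5},
    {"offset": [-200, 45, 0], "roll": 28.2},
    {"offset": [-234, 53, 0], "roll": 32.9},
    {"offset": [-267, 60, 0], "roll": 37.6},
    {"offset": [-301, 68, 0], "roll": 42.3},
    {"offset": [-334, 75, 0], "roll": 46.8},
  ],
)

```text
time_s: 1.87
position: [0.6225, -0.0133, 0.2366]
tcp_rot: [0.866, 0.501, 0.0, -0.0]
contact_force: [0.9, -0.2, 1.0]
gripper_width: 0.0697
finger_force: 0.0
```

arm_command(
  motion=[
    {"offset": [0, 0, 0], "roll": 0},
    {"offset": [0, 0, 0], "roll": 0},
  ],
)

```text
time_s: 2.03
position: [0.6221, -0.0144, 0.2362]
tcp_rot: [0.866, 0.501, -0.0, 0.0]
contact_force: [-0.3, 0.7, 0.1]
gripper_width: 0.0701
finger_force: 0.0
```

```bash
python3 to.py .6213 -.014 .123 60.1
python3 - <<'E'
from h import *
g=shot('wrist','w1.png'); print(proj(g,[[.6213,-.014,.145],[.6213,-.014,.08],[.6558,.046,.118],[.5465,-.144,.07],[.545,.286,.105]]))
E
```

```text
2.0333 [ 0.6221 -0.0144  0.2362] yaw 60.09399230435163 q7 -0.3327270106166546 F [-0.3039  0.657   0.097 ] 0.07008476319978206 0.0
offset [  0.0769  -0.8794 113.2231] roll -0.006007695648378331
[[ 254.53595746  195.90234599]
 [ 254.842338    175.68501739]
 [ 254.59985465  103.3261044 ]
 [ 254.9501721   302.15861135]
 [ -30.84987759 -101.0248144 ]]
```

View pics/w1.png

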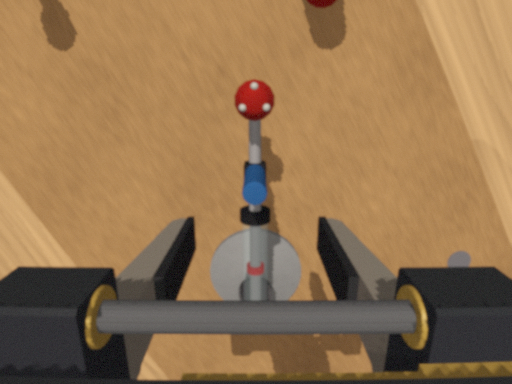

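The wrist view shows the handle top at (255,191) against a predicted (254.5,196), centred between the fingers. I'll shift about 2 mm outward, descend and close.

arm_command(
  motion=[
    {"offset": [1, 0, 20], "roll": 0},
    {"offset": [2, 0, 45], "roll": 0},
    {"offset": [2, 0, 70], "roll": 0},
    {"offset": [2, 0, 92], "roll": 0},
    {"offset": [2, 0, 106], "roll": 0},
    {"offset": [2, 0, 113], "roll": 0},
    {"offset": [2, 0, 113], "roll": 0},
  ],
)

```text
time_s: 2.67
position: [0.6219, -0.009, 0.1223]
tcp_rot: [0.864, 0.503, -0.001, -0.001]
contact_force: [0.0, -0.0, 0.9]
gripper_width: 0.07
finger_force: 0.0
```

arm_command(
  motion=[
    {"offset": [0, 0, 0], "roll": 0},
    {"offset": [0, 0, 0], "roll": 0},
    {"offset": [0, 0, 0], "roll": 0},
    {"offset": [0, 0, 0], "roll": 0},
    {"offset": [0, 0, 0], "roll": 0},
    {"offset": [0, 0, 0], "roll": 0},
    {"offset": [0, 0, 0], "roll": 0},
    {"offset": [0, 0, 0], "roll": 0},
    {"offset": [0, 0, 0], "roll": 0},
    {"offset": [0, 0, 0], "roll": 0},
  ],
  grip=10,
  squeeze=40,
)

```text
time_s: 3.5
position: [0.623, -0.0101, 0.1237]
tcp_rot: [0.865, 0.502, 0.0, 0.0]
contact_force: [-0.3, 0.7, 1.2]
gripper_width: 0.0195
finger_force: 40.0
```

```bash
python3 to.py .6213 -.014 .123 60.1
python3 - <<'E'
from h import *
g=shot('wrist','w2.png'); t=shot('top','t2.png')
E
```

```text
3.5 [ 0.623  -0.0101  0.1237] yaw 60.31270536756024 q7 -0.2701131499446034 F [-0.2712  0.7425  1.1565] 0.019530397690568396 40.00028192996979
offset [-4.2041  0.4819  0.7118] roll 0.21270536756023262
```

View pics/w2.png

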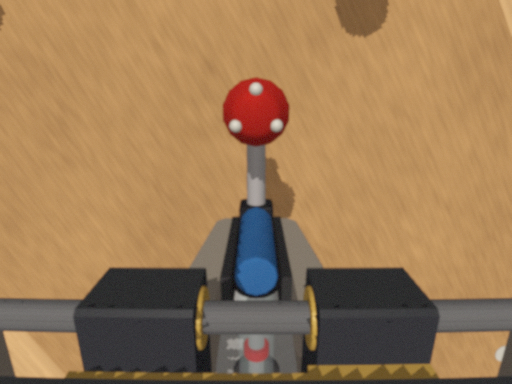

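The grip is firm (19.5 mm, 40 N). Now the 30° arc about the pivot at constant radius.

arm_command(
  motion=[
    {"offset": [-0.2, -8.1, 0], "roll": -3},
    {"offset": [-0.8, -16.1, 0], "roll": -6},
    {"offset": [-1.9, -24.1, 0], "roll": -9},
    {"offset": [-3.4, -32, 0], "roll": -12},
    {"offset": [-5.2, -39.9, 0], "roll": -15},
    {"offset": [-7.5, -47.6, 0], "roll": -18},
    {"offset": [-10.2, -55.2, 0], "roll": -21},
    {"offset": [-13.3, -62.6, 0], "roll": -24},
    {"offset": [-16.8, -69.9, 0], "roll": -27},
    {"offset": [-20.6, -77, 0], "roll": -30},
  ],
)

```text
time_s: 4.43
position: [0.5461, 0.0098, 0.1237]
tcp_rot: [0.704, 0.71, 0.0, 0.001]
contact_force: [3.0, -0.9, -0.7]
gripper_width: 0.0195
finger_force: 40.0
```

arm_command(
  motion=[
    {"offset": [0, 0, 0], "roll": 0},
    {"offset": [0, 0, 0], "roll": 0},
    {"offset": [0, 0, 0], "roll": 0},
  ],
)

```text
time_s: 4.68
position: [0.546, 0.0098, 0.1236]
tcp_rot: [0.706, 0.708, -0.0, 0.0]
contact_force: [-0.7, -0.2, 1.5]
gripper_width: 0.0193
finger_force: 40.0
```

```bash
python3 to.py .5457 .010 .1237 90.3
python3 - <<'E'
from h import *
t=shot('top','t3.png');s=shot('side','s3.png')
def c(i,x,y,w,h,k): return cv2.resize(i[y:y+h,x:x+w],None,fx=k,fy=k,interpolation=cv2.INTER_CUBIC)
a=c(t['color'],90,150,228,80,3.5);b=c(s['color'],170,110,133,140,2.28)
o=np.zeros((600,800,3),np.uint8);o[:280,:798]=a;o[280:280+319,:303]=b[:319]
cv2.imwrite('pics/z3.png',o[...,::-1])
E
```

```text
4.6833 [0.546  0.0098 0.1236] yaw 90.21843541344667 q7 0.12608736920765895 F [-0.6564 -0.1886  1.516 ] 0.01928311874454809 40.00026226043701
offset [ 0.1904 -0.3049 -0.0519] roll -0.08156458655332699
```

View pics/z3.png

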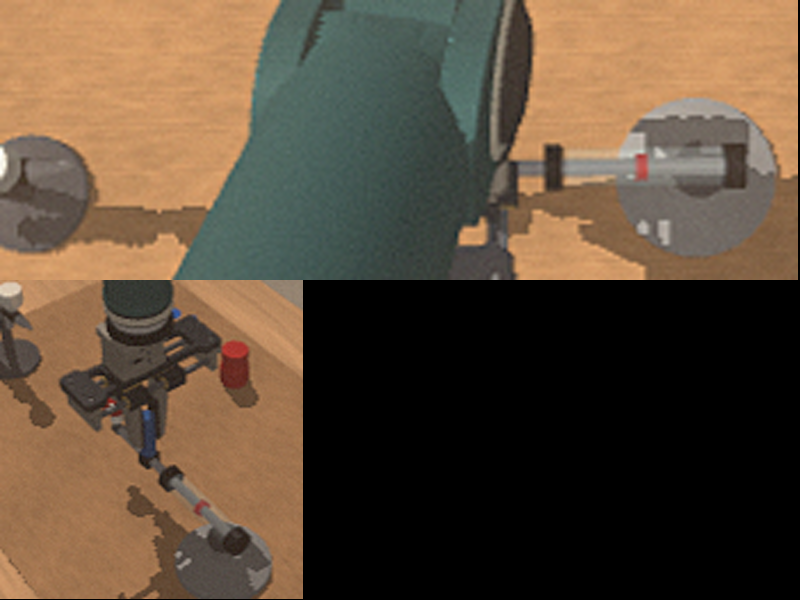

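The top view shows the sleeve running level: rear collar at about (300,197.4), mouth collar at (248,197.7), ring at (273.4,197.7). The nozzle tip is at about (111.3,197).

Run:
```python
from h import *
np.set_printoptions(precision=4,suppress=True)
t=grab_frame('top'); s=grab_frame('side')
im=t['color'].astype(int)
# ring mask
hsv=cv2.cvtColor(t['color'],cv2.COLOR_RGB2HSV)
m=(((hsv[...,0]<8)|(hsv[...,0]>172))&(hsv[...,1]>110)); m[:,:255]=0;m[:180]=0;m[215:]=0;m[:,290:]=0
v,u=np.nonzero(m);print('ring px',u.min(),u.max(),u.mean(),v.mean())
k=hsv[...,2]<60
for a,b in((243,255),(292,308)):
    v,u=np.nonzero(k[185:212,a:b]);print('collar',u.min()+a,u.max()+a,u.mean()+a,v.min()+185,v.max()+185,v.mean()+185)
r=onz(t,(300,197.4),.07);mo=onz(t,(248,197.7),.07);ri=onz(t,(273.4,197.7),.07)
print(r,mo,ri,'sleeve ang',np.degrees(np.arctan2(*(mo-r)[[1,0]])))
n=onz(t,(111.3,197),.105);p=onz(t,(288.9,200.5),.006);print('aim',n,p,np.degrees(np.arctan2(*(n-p)[[1,0]])))
print('aim via sleeve line to nozzle',np.degrees(np.arctan2(*(n-(r+mo)/2)[[1,0]])))
print('draw',onz(t,(245.4,197.7),.07)-onz(t,(275.1,197.7),.07))
```

```text
ring px 272 274 273.0 197.0
collar 246 249 247.8 192 203 197.33333333333334
collar 302 302 302.0 202 202 202.0
[ 0.5458 -0.1654  0.07  ] [ 0.5452 -0.0379  0.07  ] [ 0.5451 -0.1002  0.07  ] sleeve ang 90.23598291454958
aim [0.5429 0.2864 0.105 ] [ 0.5458 -0.1429  0.006 ] 90.37739899794134
aim via sleeve line to nozzle 90.37901535778492
draw [0.0001 0.0728 0.    ]
```

The aim is within about 0.1°. Next I draw about 67 mm slowly along the aim, then look.

arm_command(
  motion=[
    {"offset": [5, 0, 0], "roll": 0},
    {"offset": [12, -0.1, 0], "roll": 0},
    {"offset": [20, -0.1, 0], "roll": 0},
    {"offset": [28, -0.2, 0], "roll": 0},
    {"offset": [36, -0.3, 0], "roll": 0},
    {"offset": [44, -0.3, 0], "roll": 0},
    {"offset": [52, -0.4, 0], "roll": 0},
    {"offset": [59, -0.5, 0], "roll": 0},
    {"offset": [64, -0.5, 0], "roll": 0},
    {"offset": [67, -0.5, 0], "roll": 0},
  ],
)

```text
time_s: 5.72
position: [0.5454, 0.0757, 0.1236]
tcp_rot: [0.706, 0.709, -0.001, 0.001]
contact_force: [1.4, -8.2, 1.3]
gripper_width: 0.0189
finger_force: 40.0
```

arm_command(
  motion=[
    {"offset": [0, 0, 0], "roll": 0},
    {"offset": [0, 0, 0], "roll": 0},
    {"offset": [0, 0, 0], "roll": 0},
  ],
)

```text
time_s: 5.97
position: [0.5454, 0.0753, 0.1236]
tcp_rot: [0.706, 0.709, -0.001, 0.001]
contact_force: [0.5, -6.6, 0.3]
gripper_width: 0.0192
finger_force: 40.0
```

```bash
python3 to.py .5453 .083 .1237 90.3
python3 - <<'E'
from h import *
t=shot('top','t4.png');s=shot('side','s4.png');w=shot('wrist','w4.png')
print(proj(s,[[.5455,-.0335,.07],[.5455,-.144,.07]]))
def c(i,x,y,w,h,k): return cv2.resize(i[y:y+h,x:x+w],None,fx=k,fy=k,interpolation=cv2.INTER_CUBIC)
a=c(t['color'],210,180,100,38,8);b=c(s['color'],215,165,66,48,6)
o=np.zeros((600,800,3),np.uint8);o[:304,:800]=a;o[310:310+288,:396]=b;o[310:598,400:784]=cv2.resize(w['color'],(384,288))
cv2.imwrite('pics/z4.png',o[...,::-1])
E
```

```text
5.9667 [0.5454 0.0753 0.1236] yaw 90.23628529713851 q7 -0.0003249705350469766 F [ 0.5302 -6.5774  0.3013] 0.01920778350195988 40.00025153160095
offset [ 7.6597 -0.043  -0.1436] roll -0.06371470286148906
[[242.72159213 196.18935958]
 [267.19880742 220.14550724]]
```

View pics/z4.png

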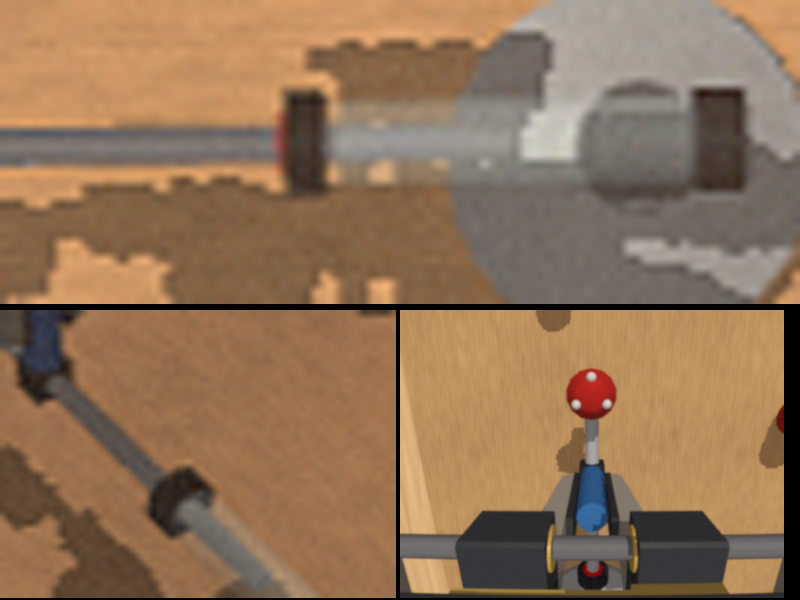

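In the top crop the red ring protrudes about 3 mm past the mouth (crop x 275–286). It needs about 5–6 mm more.

arm_command(
  motion=[
    {"offset": [3, 0, 0], "roll": 0},
    {"offset": [6, 0, 0], "roll": 0},
    {"offset": [6, 0, 0], "roll": 0},
    {"offset": [6, 0, 0], "roll": 0},
    {"offset": [6, 0, 0], "roll": 0},
  ],
)

```text
time_s: 6.53
position: [0.5453, 0.0811, 0.1236]
tcp_rot: [0.706, 0.708, -0.001, 0.001]
contact_force: [1.4, -7.6, 1.6]
gripper_width: 0.0194
finger_force: 40.0
```

```bash
python3 to.py .5453 .083 .1237 90.3
python3 - <<'E'
from h import *
np.set_printoptions(precision=4,suppress=True,linewidth=200)
t=shot('top','t5.png');w=shot('wrist','w5.png');s=shot('side','s5.png')
# red excess profile along the rod, averaged over rows
f=t['color'].astype(float)
print(np.c_[np.arange(238,254),(f[196:200,238:254,0]-f[196:200,238:254,1]).mean(0),f[196:200,238:254].mean((0,2)),f[192:194,238:254].mean((0,2))])
print([onz(t,(u,197.7),.07)[1] for u in (242,245,248)])
def c(i,x,y,w,h,k): return cv2.resize(i[y:y+h,x:x+w],None,fx=k,fy=k,interpolation=cv2.INTER_CUBIC)
a=c(t['color'],225,180,50,38,8);b=c(s['color'],215,165,66,48,6);d=c(w['color'],200,310,100,74,4)
o=np.zeros((600,800,3),np.uint8);o[:304,:400]=a;o[310:310+288,:396]=b;o[300:596,400:800]=d
cv2.imwrite('pics/z5.png',o[...,::-1])
E
```

```text
6.5333 [0.5453 0.0811 0.1236] yaw 90.2207861528607 q7 -0.011469144239253 F [ 1.3889 -7.5678  1.5726] 0.019420578531418414 40.0002247095108
offset [ 1.8946  0.0324 -0.1486] roll -0.07921384713930024
[[238.       9.25   111.8333 150.6667]
 [239.       7.25   112.25   151.1667]
 [240.       5.     111.75   153.6667]
 [241.      -2.     114.1667 155.5   ]
 [242.      63.75   101.5833 155.3333]
 [243.     117.25    86.     156.3333]
 [244.     126.75    92.5833 161.8333]
 [245.      68.25    74.1667 105.6667]
 [246.      11.25    58.1667  50.5   ]
 [247.      11.5     58.9167  51.3333]
 [248.      14.75    58.0833  47.    ]
 [249.      13.      52.9167  51.3333]
 [250.      12.5     87.9167  63.    ]
 [251.       6.     125.75    96.8333]
 [252.       2.75   146.5833 115.    ]
 [253.       3.25   148.0833 160.1667]]
[np.float64(-0.023164308459925245), np.float64(-0.030524570138130536), np.float64(-0.037883466573486034)]
```

View pics/z5.png

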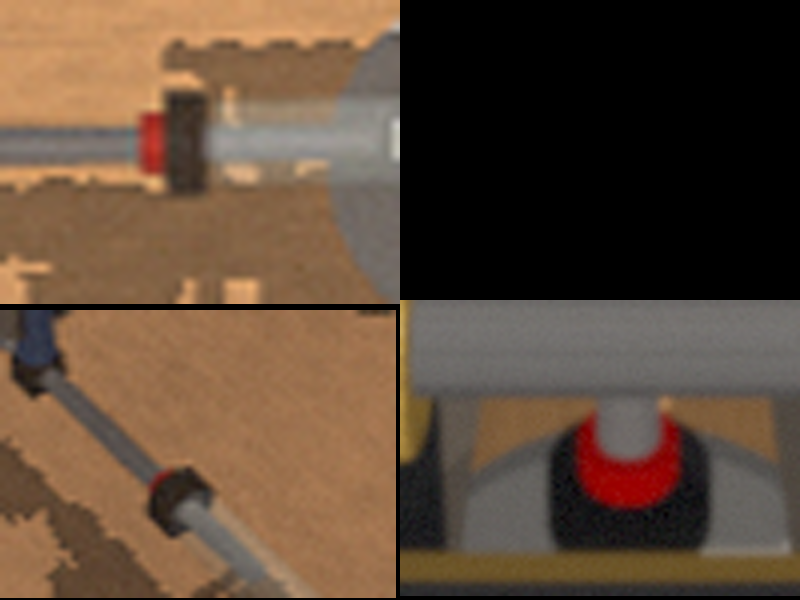

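The ring shows about 7.5 of its 8 mm (px 242.0–245.0). About 2.3 mm more gives a small margin.

arm_command(
  motion=[
    {"offset": [1.2, 0, 0], "roll": 0},
    {"offset": [2.4, 0, 0], "roll": 0},
    {"offset": [2.4, 0, 0], "roll": 0},
    {"offset": [2.4, 0, 0], "roll": 0},
    {"offset": [2.4, 0, 0], "roll": 0},
  ],
)

```text
time_s: 7.1
position: [0.5453, 0.0833, 0.1236]
tcp_rot: [0.706, 0.708, -0.001, 0.001]
contact_force: [0.8, -7.6, 0.8]
gripper_width: 0.0193
finger_force: 40.0
```

```bash
python3 to.py .5453 .083 .1237 90.3
python3 - <<'E'
from h import *
np.set_printoptions(precision=4,suppress=True,linewidth=200)
t=shot('top','t6.png');w=shot('wrist','w6.png');s=shot('side','s6.png')
f=t['color'].astype(float)
print(np.c_[np.arange(238,254),(f[196:200,238:254,0]-f[196:200,238:254,1]).mean(0),f[196:200,238:254].mean((0,2)),f[192:194,238:254].mean((0,2))][:10])
h=cv2.cvtColor(t['color'],cv2.COLOR_RGB2HSV); k=h[...,2]<75
for a,b in((244,251),(295,305)):
    v,u=np.nonzero(k[188:208,a:b]); c=(u.mean()+a,v.mean()+188); print(c,onz(t,c,.08))
def c(i,x,y,w,h,k): return cv2.resize(i[y:y+h,x:x+w],None,fx=k,fy=k,interpolation=cv2.INTER_CUBIC)
a=c(t['color'],225,180,50,38,8);b=c(s['color'],215,165,66,48,6);d=c(w['color'],200,310,100,74,4)
o=np.zeros((600,800,3),np.uint8);o[:304,:400]=a;o[310:310+288,:396]=b;o[300:596,400:800]=d
o[:280,400:800]=c(t['color'],90,160,200,140,2)
cv2.imwrite('pics/z6.png',o[...,::-1])
E
```

```text
7.1 [0.5453 0.0833 0.1236] yaw 90.20646909056839 q7 -0.015907172537203525 F [ 0.7848 -7.5813  0.804 ] 0.01930839560601107 40.00021576881409
offset [-0.2914 -0.0216 -0.1168] roll -0.09353090943159259
[[238.       8.5    110.5    148.8333]
 [239.       5.25   111.9167 150.8333]
 [240.      -1.     113.9167 150.8333]
 [241.      57.5    100.5833 154.6667]
 [242.     113.75    87.     156.8333]
 [243.     121.5     87.5    157.    ]
 [244.     107.25    96.3333 161.8333]
 [245.      41.25    79.1667 108.    ]
 [246.       5.      62.4167  49.    ]
 [247.      14.25    60.      46.8333]]
(np.float64(247.58695652173913), np.float64(197.23913043478262)) [ 0.5451 -0.0373  0.08  ]
(np.float64(299.7241379310345), np.float64(197.17241379310346)) [ 0.5451 -0.1637  0.08  ]
```

View pics/z6.png

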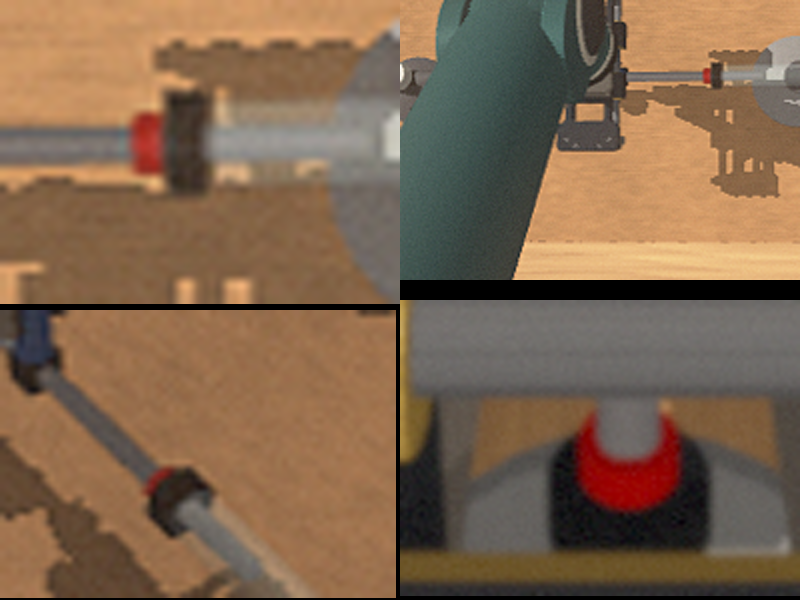

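The whole ring is now clear of the mouth by about 1.5–2 mm: its outer edge is at px 241.0 and the collar edge at 245.0. The aim is within a few tenths of a degree and the grip holds at 40 N.

```bash
python3 -c "
from cell import finish_job; print(finish_job())"
```

```text
the job is handed in; nothing more can be done
None
```

I swivelled the arm to point at the nozzle, within a few tenths of a degree by the camera measurements, drew the rod until the whole red ring was about 1.5–2 mm clear of the mouth, and handed the job in at about 7 s with the handle held at 40 N; the hand-in returned no verdict.

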